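# Dead-man check of the cordless liner sander

### The job

Give the green disc sander its dead-man check before it is used on the core liners: where it lies in its cradle, flip the yellow lock-off lever forward (towards the sanding disc) while the red paddle is still out, and with the lever kept forward squeeze the paddle fully home against the handle, one finger on the paddle side and one on the black rubber pad opposite, and hold it there for two seconds. Then let go so that paddle and lever spring back by themselves, leaving the sander lying in its cradle and the jars, the sieve and the clear liner offcut standing where they are.

Things in the scene. Friction and masses are not known exactly. Their poses are not given: they have to be found in the camera images.
- sander: Loose 0.84 kg green disc sander, 243 mm long, on its side in the cradle, 3 mm play. Origin on the handle's centre line; x along the handle to the disc (front), z up, y to the rubber pad; red paddle on the -y side. mm: handle x -80 to 58, y +-18, z +-22; black battery x -108 to -80, y +-26, z +-28; neck radius 17, x 58 to 84; then metal head; 64 mm disc at x 71 to 135, y -39 to -30.
- back_pad: Black ribbed rubber pad fixed on the handle's +y side, 108 x 34 mm (sander x -52 to 56); origin at its centre, outer face 1.5 mm farther out, 21 mm from the handle's centre line. Same axes as the sander.
- paddle_side (a point): Point on the handle's paddle side (sander 0, -18, 0 mm). Paddle and lever sit on a carriage clamped somewhere along rails here; where is not measured: the hinge lies 72 to 24 mm behind this point (sander x), so the lever's pivot is between x -28 and +20, y -35 with the paddle out. See it, or find it by sweeping forward until the lever gives. Do not shift the carriage (40 N).
- paddle (a joint): Red paddle, 81 x 30 x 5 mm, hinged at its rear end on the carriage (sander y -22.5 mm, axis z). Rad: 0 = out, as its spring holds it; 0.17 = fully home along the handle. Outer face 70 mm ahead of the hinge: y -37 mm out, -25 mm home; there 6 N starts it, 11 N brings it home. Unless the lock-off lever is forward, the lever's steel tang stops the paddle half way.
- lock_lever (a joint): Yellow lever, pivoted on the paddle 44 mm ahead of its hinge, axis z; 31.5 mm long, 22 mm high (z +-11), tip radius 3.5. Rad: 0 = locked, standing out to y -60 mm at the tip's centre, leaning 24 deg (11 mm) to the rear; 0.42 square to the handle; 1.82 folded forward on the paddle. A spring (1 to 2 N at the tip) returns it when let go: keep it folded while the paddle is pressed.
- cradle_seat (a point): Where the sander's origin lies when seated: on the cradle's middle, 82 mm above the bench. About the lever: pressed inward while leaning back it only locks. Once past 1.5 rad, pressing it towards the handle folds it flat and takes the paddle along; pinch over rubber pad and folded lever about 63 mm with the paddle out, 50 mm home, best 15 to 24 mm ahead of the pivot.
- cradle: Grey base plate 240 x 96 x 10 mm fixed on the bench, a black saddle under the battery (x -104 to -84 mm) and one under the neck (x 60 to 78 mm), walls to 76 and 82 mm high; between them the handle is free all round. Origin under its centre, x along the sander, z up. A finger drawn straight up while the sprung lever still leans on it can roll the sander in the saddles.
- liner_offcut: Bystander: clear plastic tube, 68 mm across, 110 mm tall, standing; origin under its centre.
- jar_red: Bystander: specimen jar with red cap, 62 mm across, 88 mm tall; origin under its centre.
- jar_blue: Bystander: specimen jar with blue cap, 58 mm across, 78 mm tall; origin under its centre.
- sieve: Bystander: round test sieve, 104 mm across, 30 mm tall; origin under its centre.

How it is judged:
On the way, in this order (a step that is already met when the one before it is completed fails the run):
1. the lock-off lever is flipped well forward while the paddle is still out (value of joint lock_lever above 1 rad and value of joint paddle below 0.08 rad), for 0.1 s.
2. with the lever forward the paddle is squeezed home against the handle between paddle side and rubber pad, and held (value of joint paddle above 0.153 rad and value of joint lock_lever above 1.2 rad and contact force between the fingers and back_pad above 2 N), for 1.6 s.
At the end, for the whole second after the job is handed in: The sander is let go and at rest, lying in its cradle within 12 mm and 0.12 rad of its seat; the paddle has sprung out (below 0.02 rad) and the lock-off lever back to locked (below 0.15 rad) (value of joint paddle below 0.02 rad and value of joint lock_lever below 0.15 rad and distance between sander and cradle_seat below 0.012 m and angle between the z axis of sander and the z axis of cradle, either way round below 0.12 rad and angle between the x axis of sander and the x axis of cradle, either way round below 0.12 rad and linear speed of sander below 0.02 m/s); the robot touches nothing.
It fails at once if the sander is lifted or knocked out of its cradle (more than 25 mm) (distance between sander and cradle_seat above 0.025 m).
It fails at once if a jar, the sieve or the liner offcut is displaced by more than 25 mm (distance of any of liner_offcut, jar_red, jar_blue, sieve from where it was at the start of the episode above 0.025 m).
It also fails if it takes over 48 s, if anything falls off the work surface, if the arm or the gripper's body presses on something with over 40 N, if the wrist force passes 120 N, or if a joint passes its speed limit or range.

### The arm

A 7-joint arm with a two-finger parallel gripper is mounted at the origin on the work surface; the furniture and walls round the work are solid. World frame = base frame: x ahead of the robot, y to its left, z up, the work surface at z = 0. Lengths are in m, angles in rad, forces in N, time in s.
With the tool pointing down it reaches from about 0.4 to 0.85 m from the base axis. Payload 4.5 kg.
Tool frame: the origin (TCP) lies midway between the tips of the shut fingers; the grasp point (between the pads) lies 19 mm behind it; z points along the fingers, y is the line along which they close (so a half turn about z gives the same grasp; the last joint's range is limited). The gripper opens to 88 mm and grips with 3 to 60 N. Pads are 18 mm wide; open, the fingers measure 123 mm over their backs; the gripper's body (75 mm by 187 mm) begins 45 mm behind the grasp point.
Start: joints at [-1.264, 0.689, -0.195, 1.565, 0.157, 0.902, -0.215], TCP at [0.168, 0.602, 0.239] pointing down, gripper open.
Joint ranges: [-3.01, 3.01], [-0.46, 2.08], [-1.47, 1.51], [0.13, 2.56], [-1, 4.14], [0.04, 2.09], [-2.66, 2.66]. Speed limits (rad/s): [2.57, 2.57, 3.14, 3.14, 3.14, 3.14, 3.14].

### API

Orientations are given as a unit quaternion [x, y, z, w].
In Python, from plant import r, eyes, finish_job gives the robot as it stands. The module is installed in compiled form; this text tells all that it offers.
- The arm moves only by the tool move_arm, never from a script. Its argument "motion" is a list of rows, each a list of 7 numbers: the shift along the tool's x, y, z in mm, then the turn, a rotation vector about the tool's x, y, z in degrees, then the closure, from 0 (fully open) to 1 (shut). A call has 1 to 5 rows; each row is the pose to reach, as a shift and turn from the pose commanded when the call began, along the tool's axes at that moment; what a row does not reach only later rows make up. A row lasts 1/8 s, in which the tool goes at most 62.5 mm and 10.7 degrees, less where a joint would pass 70% of its speed; a pose out of reach is approached as far as the arm can. A call with a gripper value outside its range is refused whole. The fingers move at their own pace and stop on an object; "newtons" is the grip in N (left out, the last holds). Time passes only in rows, so rows that repeat a pose let the fingers close. It gives the time, the measured TCP pose, the force, the opening and the grip force at its end, in the units of the state.
- r.get_state(): the state, without advancing time (a new reading comes with each control period).
- eyes.snapshot(name): name is "scene" or "side" or "wrist"; returns a dict with "frame" (384x512x3 uint8, red, green, blue), "z_map" (384x512 float32, m along the optical axis (not along the pixel's ray), 0 where there is no reading), "intrinsics" (3x3 intrinsics, pixels), "dist" ([k1, k2, p1, p2, k3] as OpenCV has them; the pictures are not rectified), "world_to_cam" (4x4, takes a point from world to camera coordinates). Camera axes: x right, y down, z forward; pixel columns grow to the right and rows downward; lengths in m; the calibration is good to about 2 mm. A picture is of the moment at which its call begins.
- finish_job(): hands the job in; it is judged then, once.
The state is a dict: "clock": time; "q": joint angles; "qd": joint speeds; "joint_torque": joint torques, N m; "tool_pos": TCP position; "eef_rot": TCP orientation; "contact_force": force on the tool from outside, world axes, zero at the start; "moment": the same for the moment, N m; "opening": opening from 0.0 (shut) to 1.0 (fully open); "finger_force": force on a finger pad.
Only numpy, scipy, OpenCV 4.12 (cv2) and the standard library are available. Lean on these libraries where they do the work, as an engineer would, in place of code of your own. Each camera call takes 0.05 s, during which the arm holds its last target. There are 200 camera calls.

## Working session

There is one attempt and no reset: what is moved stays moved. The work goes in short steps, Python scripts to look and compute and a tool call to move; the robot and the scene stay as the last step left them, time stands still between calls to the robot, and variables do not carry over. Pictures are saved under pics/ and viewed, at most 10 in all, crops included, and the job is handed in when it is done.

Besides the shell and the picture viewer there is one more tool, called after ">>>" as a command line: name --pt "numbers of a row" for each row, then --argument value for the rest. move_arm: Moves the arm, as the interface text tells. Its arguments: {"type":"object","properties":{"motion":{"type":"array","items":{"type":"array","items":{"type":"number"}}},"newtons":{"type":"number"}},"required":["motion"]}

```bash
mkdir -p pics
cat > h.py <<'E'
import numpy as np, cv2
from plant import r, eyes, finish_job
def snap(n):
    s=eyes.snapshot(n); return s
def save(s,f): cv2.imwrite('pics/'+f,s['frame'][:,:,::-1])
def pts(s,mask):
    v,u=np.nonzero(mask&(s['z_map']>0)); z=s['z_map'][v,u]
    p=cv2.undistortPoints(np.stack([u,v],1).astype(np.float64)[:,None],s['intrinsics'],s['dist'])[:,0]
    c=np.c_[p*z[:,None],z]; T=np.linalg.inv(s['world_to_cam'])
    return c@T[:3,:3].T+T[:3,3], u, v
def hsv(s): return cv2.cvtColor(s['frame'],cv2.COLOR_RGB2HSV)
E
python3 - <<'E'
from h import *
np.set_printoptions(precision=4,suppress=True)
ims=[]
for n in ['scene','side']:
    s=snap(n); ims.append(s['frame'])
    h=hsv(s); H,S,V=h[...,0],h[...,1],h[...,2]
    for name,m in [('green',(H>40)&(H<85)&(S>100)&(V>40)),('yellow',(H>22)&(H<34)&(S>140)&(V>90)),('red',((H<7)|(H>173))&(S>150)&(V>60))]:
        k,l,st,c=cv2.connectedComponentsWithStats(m.astype(np.uint8))
        for i in range(1,k):
            if st[i,4]>25:
                p,u,v=pts(s,l==i)
                if len(p): print(n,name,st[i],np.percentile(p,[5,50,95],axis=0).round(3).tolist())
cv2.imwrite('pics/a.png',np.hstack(ims)[:,:,::-1][:, :])
im=cv2.resize(np.vstack(ims),(450,600)) if 0 else np.hstack(ims)
cv2.imwrite('pics/a.png',cv2.resize(im,(800,300))[:,:,::-1])
save(snap('scene'),'sc.png')
st=r.get_state(); print(st['clock'],st['tool_pos'],st['eef_rot'],st['opening'])
E
```

```text
scene green [253 186  25  14 107] [[0.512, -0.111, 0.1], [0.524, -0.072, 0.103], [0.534, -0.034, 0.106]]
scene yellow [308 130  18  12  81] [[0.734, -0.143, 0.232], [0.738, -0.113, 0.24], [0.741, -0.079, 0.247]]
scene yellow [464 365  24  19 233] [[0.401, -0.816, 0.061], [0.412, -0.796, 0.064], [0.424, -0.777, 0.068]]
scene red [256   0   6   7  26] [[1.654, 0.966, 0.218], [1.666, 0.976, 0.231], [1.678, 1.003, 0.251]]
scene red [265   0  41  14 238] [[1.731, 0.963, 0.13], [1.893, 0.974, 0.174], [2.064, 0.983, 0.226]]
scene red [171 138  14  10 110] [[0.506, 0.371, 0.079], [0.528, 0.392, 0.087], [0.552, 0.413, 0.091]]
scene red [252 194  18  15  96] [[0.49, -0.109, 0.075], [0.493, -0.078, 0.09], [0.506, -0.042, 0.098]]
scene red [ 376  275  102   65 1933] [[0.485, -0.752, 0.024], [0.516, -0.671, 0.052], [0.557, -0.528, 0.058]]
side red [ 369  294  102   84 2341] [[0.495, -0.753, 0.023], [0.519, -0.667, 0.052], [0.557, -0.546, 0.057]]
0.15 [0.1683 0.6014 0.2381] [ 0.136   0.9907 -0.0007 -0.    ] 0.9981203983786433
```

View pics/a.png

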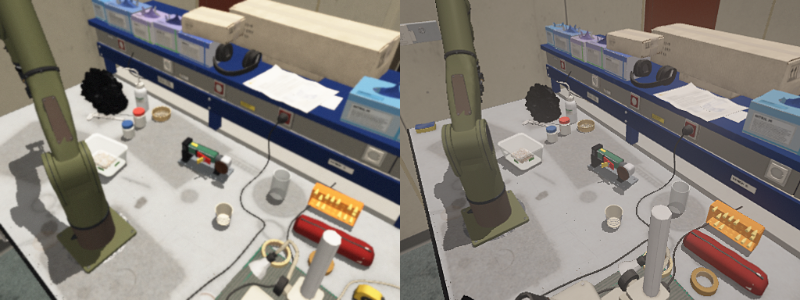

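Arm on the left, sander at about (205,155) of the left half; battery left (+y), disc to the right (−y), paddle towards the robot. I go above it and look from the wrist.

```bash
cat >> h.py <<'E'
from scipy.spatial.transform import Rotation as R
def delta(pos,yang):
    "tool shift mm / turn deg to world pos, tool down, tool y at angle yang deg"
    s=r.get_state(); Q=R.from_quat(s['eef_rot']); a=np.radians(yang)
    y=np.array([np.cos(a),np.sin(a),0]); z=np.array([0,0,-1.]); x=np.cross(y,z)
    T=R.from_matrix(np.c_[x,y,z])
    return (Q.inv().apply(np.array(pos)-s['tool_pos'])*1000).round(1),np.degrees((Q.inv()*T).as_rotvec()).round(1)
E
python3 - <<'E'
from h import *
for p,a in [((.40,.40,.28),40),((.48,.12,.28),10),((.48,-.05,.28),0)]: print(delta(p,a))
E
```

```text
(array([-277.4, -131.6,  -41.7]), array([-0.1,  0. , 34.4]))
(array([-429.9, -379.7,  -41.3]), array([-0.1,  0. , 64.4]))
(array([-475.7, -543.5,  -41.1]), array([-0.1,  0.1, 74.4]))
```

>>> move_arm --pt "-277 -132 -42 0 0 34 0" --pt "-277 -132 -42 0 0 34 0" --pt "-277 -132 -42 0 0 34 0" --pt "-277 -132 -42 0 0 34 0" --pt "-277 -132 -42 0 0 34 0"

```text
clock: 0.78
tool_pos: [0.4009, 0.3985, 0.2809]
eef_rot: [0.42, 0.908, -0.0, 0.0]
contact_force: [0.6, 0.6, 0.1]
opening: 0.999
finger_force: 0.0
```

Run:
```python
from h import *
print(r.get_state()['tool_pos'])
for p,a in [((.48,.12,.28),10),((.48,-.05,.28),0)]: print(delta(p,a))
```

```text
[0.40089934 0.39851169 0.28091009]
(array([-263.5, -120. ,    1. ]), array([-0. ,  0. , 30.3]))
(array([-393. , -230.1,    1.1]), array([-0. ,  0. , 40.3]))
```

>>> move_arm --pt "-263 -120 0 0 0 30 0" --pt "-263 -120 0 0 0 30 0" --pt "-263 -120 0 0 0 30 0" --pt "-263 -120 0 0 0 30 0" --pt "-393 -230 0 0 0 40 0"

```text
clock: 1.4
tool_pos: [0.4721, 0.0953, 0.2807]
eef_rot: [0.706, 0.708, 0.001, 0.0]
contact_force: [-0.2, -0.5, -0.6]
opening: 0.997
finger_force: 0.0
```

>>> move_arm --pt "-50 -50 0 0 0 0 0"

```text
clock: 1.52
tool_pos: [0.4294, 0.0495, 0.2807]
eef_rot: [0.707, 0.707, 0.001, 0.002]
contact_force: [0.2, -0.8, -0.7]
opening: 1.005
finger_force: 0.0
```

Run:
```python
from h import *
s=snap('wrist'); save(s,'w1.png'); t=r.get_state(); print(t['clock'],t['tool_pos'],t['eef_rot'])
```

```text
1.575 [0.41761397 0.04328286 0.27942075] [ 0.70852827  0.70565144 -0.00626275 -0.00212577]
```

View pics/w1.png

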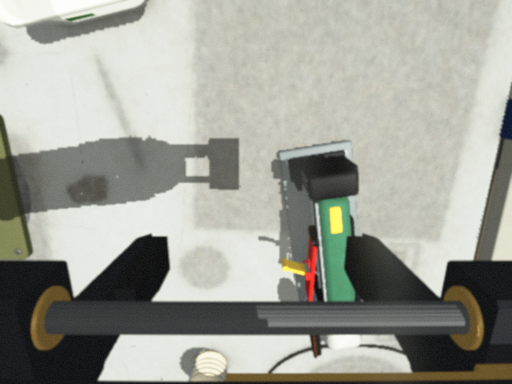

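The wrist view shows battery at (330,177), green handle (335,245), yellow label (336,220), yellow lever tip (285,265) and red paddle (311,265). Measuring from it.

```bash
cat > m.py <<'E'
from h import *
np.set_printoptions(precision=4,suppress=True)
def meas(s,name='wrist'):
    h=hsv(s); H,S,V=h[...,0],h[...,1],h[...,2]
    out={}
    for nm,m in [('green',(H>60)&(H<90)&(S>100)),('yellow',(H>18)&(H<34)&(S>140)&(V>90)),('red',((H<7)|(H>173))&(S>150)&(V>60))]:
        k,l,st,c=cv2.connectedComponentsWithStats(m.astype(np.uint8))
        for i in range(1,k):
            if st[i,4]<20: continue
            p,u,v=pts(s,l==i)
            g=(abs(p[:,0]-.51)<.1)&(abs(p[:,1]+.07)<.2)&(p[:,2]>.04)&(p[:,2]<.14) if len(p) else []
            if sum(g)<15: continue
            p=p[g]
            print(nm,st[i],'min',np.percentile(p,3,axis=0),'med',np.median(p,0),'max',np.percentile(p,97,axis=0))
            if nm=='green':
                t=p[p[:,2]>np.percentile(p[:,2],90)-.006]
                (c0,wh,a)=cv2.minAreaRect((t[:,:2]*1000).astype(np.float32)); print(' rect',c0,wh,a, 'ztop',np.median(t[:,2]))
                for y0 in np.arange(-.16,.0,.02):
                    q=t[abs(t[:,1]-y0)<.006]
                    if len(q)>5: print('   y',round(y0,2),'x',np.percentile(q[:,0],[2,98]))
E
python3 - <<'E'
from m import *
for n in ['wrist','scene']:
    s=snap(n); print(n); meas(s)
    # battery/top silhouette: all points z .095-.125
    p,u,v=pts(s,s['z_map']>0); g=(abs(p[:,0]-.51)<.06)&(abs(p[:,1]+.05)<.16)&(p[:,2]>.09)&(p[:,2]<.118); q=p[g]
    for y0 in np.arange(-.2,.1,.01):
        k=q[abs(q[:,1]-y0)<.005]
        if len(k)>8: print('%.2f'%y0,len(k),np.percentile(k[:,0],[2,98]),np.percentile(k[:,2],[50,98]))
    print('yrange',np.percentile(q[:,1],[0.5,99.5]))
    p,u,v=pts(s,s['z_map']>0); g=(abs(p[:,2]-.01)<.004)&(abs(p[:,0]-.51)<.09)&(abs(p[:,1]+.05)<.16)
    print('plate',cv2.minAreaRect((p[g][:,:2]*1000).astype(np.float32)))
E
```

```text
wrist
green [ 333  192   31  109 1209] min [ 0.4996 -0.1094  0.1024] med [ 0.5117 -0.0281  0.1049] max [0.5283 0.0159 0.1068]
 rect (519.4019165039062, -47.31440734863281) (28.8345947265625, 132.12454223632812) 7.3589067459106445 ztop 0.104924641013811
   y -0.1 x [0.5135 0.5309]
   y -0.08 x [0.5103 0.5189]
   y -0.06 x [0.5071 0.5126]
   y -0.04 x [0.5048 0.5122]
   y -0.02 x [0.5021 0.5286]
yellow [345 201  12  27 287] min [ 0.5086 -0.0179  0.1058] med [ 0.5143 -0.0043  0.1072] max [0.5207 0.0095 0.1086]
yellow [295 254  24  17 222] min [ 0.4617 -0.0763  0.0761] med [ 0.4748 -0.0718  0.0878] max [ 0.4866 -0.067   0.0955]
red [316 233  16  64 505] min [ 0.4887 -0.1099  0.0691] med [ 0.4933 -0.0728  0.0974] max [ 0.5048 -0.0399  0.0998]
-0.18 77 [0.5002 0.546 ] [0.1034 0.1137]
-0.17 253 [0.4992 0.5554] [0.1052 0.1155]
-0.16 155 [0.4979 0.5549] [0.106  0.1158]
-0.11 148 [0.4915 0.5351] [0.1043 0.1069]
-0.10 178 [0.4917 0.5296] [0.1044 0.1069]
-0.09 150 [0.4919 0.523 ] [0.1039 0.107 ]
-0.08 173 [0.4812 0.5182] [0.1016 0.1061]
-0.07 229 [0.4608 0.5127] [0.097  0.1053]
-0.06 128 [0.4926
[... 1629 characters left out ...]
0.09 33 [0.4905 0.5469] [0.1013 0.106 ]
-0.08 43 [0.4716 0.5409] [0.0989 0.1062]
-0.07 32 [0.4626 0.5395] [0.1018 0.1064]
-0.06 38 [0.4926 0.5443] [0.1013 0.107 ]
-0.05 34 [0.4898 0.5388] [0.1006 0.1057]
-0.04 32 [0.4912 0.5392] [0.1008 0.1059]
-0.03 29 [0.4908 0.5383] [0.1016 0.1045]
-0.02 24 [0.4934 0.5356] [0.1025 0.1062]
-0.01 29 [0.4949 0.5314] [0.102  0.1063]
0.00 22 [0.494  0.5241] [0.1032 0.1063]
0.01 21 [0.4918 0.5254] [0.1016 0.1064]
0.02 53 [0.4821 0.5294] [0.1049 0.1118]
0.03 36 [0.4801 0.5306] [0.1077 0.1139]
0.04 27 [0.4807 0.5265] [0.1081 0.1119]
yrange [-0.192   0.0432]
plate ((523.1356201171875, -62.794593811035156), (98.8326416015625, 239.98362731933594), 8.946975708007812)
```

Sander origin ≈ (0.5225, −0.060), x axis turned 8.5° from −y, lever pivot at about sander x = +12. I start the finger at sander x −28, behind the lever.

```bash
cat >> h.py <<'E'
O=np.array([.5225,-.060]); A=np.radians(8.5)
SX=np.array([np.sin(A),-np.cos(A)]); SY=np.array([np.cos(A),np.sin(A)])
def W(s,c,z): return np.r_[O+SX*s/1000+SY*c/1000,z]
def S():
    t=r.get_state(); d=(t['tool_pos'][:2]-O)*1000; return np.r_[d@SX,d@SY,t['tool_pos'][2]*1000].round(1)
E
python3 - <<'E'
from h import *
print(S(),delta(W(-28,-2,.14),8.5))
E
```

```text
[-123.3  -80.8  280.5] (array([-82.6,  92.4, 140.2]), array([-0.2,  0. , -8.4]))
```

>>> move_arm --pt "-83 92 100 0 0 -8.4 0" --pt "-83 92 100 0 0 -8.4 0" --pt "-83 92 140 0 0 -8.4 0" --pt "-83 92 140 0 0 -8.4 0" --pt "-83 92 140 0 0 -8.4 0"

```text
clock: 2.3
tool_pos: [0.5201, -0.0282, 0.1413]
eef_rot: [0.65, 0.76, 0.0, -0.0]
contact_force: [-0.6, 0.3, 1.8]
opening: 1.001
finger_force: 0.0
```

Run:
```python
from h import *
from m import meas
s=snap('wrist'); save(s,'w2.png'); print(S(),delta(W(-28,-2,.063),8.5)); meas(s)
```

```text
[-31.9   2.7 142.3] (array([-3.9, -4.9, 79.3]), array([ 0.1, -0. ,  0.4]))
green [ 226  142   56  159 6097] min [ 0.5001 -0.0804  0.1011] med [ 0.5176 -0.0379  0.1052] max [0.538  0.0175 0.1067]
 rect (519.0497436523438, -32.612613677978516) (33.038604736328125, 107.66431427001953) 8.325210571289062 ztop 0.10519268774287832
   y -0.08 x [0.51   0.5414]
   y -0.06 x [0.5074 0.5386]
   y -0.04 x [0.5043 0.5333]
   y -0.02 x [0.5014 0.5284]
yellow [243 160  21  49 651] min [ 0.5083 -0.0175  0.1058] med [ 0.5149 -0.008   0.107 ] max [0.5211 0.0099 0.1083]
yellow [168 245  35  32 593] min [ 0.4646 -0.075   0.0755] med [ 0.4759 -0.0719  0.0856] max [ 0.4871 -0.0671  0.0946]
red [196 230  24  72 713] min [ 0.4885 -0.0923  0.0752] med [ 0.4953 -0.072   0.0983] max [ 0.498  -0.0415  0.0997]
```

View pics/w2.png

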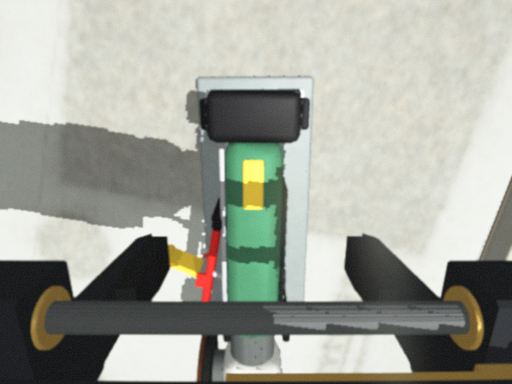

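View aligned: handle centred at (253,245) between the fingers, lever (183,260) and its tip ahead of the left finger. Descending.

>>> move_arm --pt "-4 -5 20 0 0 0.4 0" --pt "-4 -5 50 0 0 0.4 0" --pt "-4 -5 79 0 0 0.4 0" --pt "-4 -5 79 0 0 0.4 0" --pt "-4 -5 79 0 0 0.4 0"

```text
clock: 2.98
tool_pos: [0.5167, -0.0337, 0.0639]
eef_rot: [0.653, 0.757, 0.001, 0.001]
contact_force: [0.3, 0.2, 0.2]
opening: 0.995
finger_force: 0.0
```

Run:
```python
from h import *
t=r.get_state();print(S(),delta(W(31,-2,.063),8.5),t['contact_force'],t['finger_force'])
```

```text
[-26.9  -1.9  63.9] (array([-57.9,  -0.1,   0.9]), array([ 0.2,  0. , -0.1])) [0.25243823 0.2051262  0.17256028] 0.0
```

Sweep forward gently (tool −x), watching the force.

>>> move_arm --pt "-10 0 1 0 0 0 0" --pt "-18 0 1 0 0 0 0" --pt "-25 0 1 0 0 0 0" --pt "-32 0 1 0 0 0 0" --pt "-38 0 1 0 0 0 0"

```text
clock: 3.6
tool_pos: [0.5214, -0.0717, 0.0607]
eef_rot: [0.654, 0.757, 0.001, -0.0]
contact_force: [-1.2, 3.2, 0.5]
opening: 1.0
finger_force: 1.5
```

>>> move_arm --pt "-5 0 0 0 0 0 0" --pt "-10 0 0 0 0 0 0" --pt "-15 0 0 0 0 0 0" --pt "-20 0 0 0 0 0 0" --pt "-20 0 0 0 0 0 0"

```text
clock: 4.22
tool_pos: [0.5238, -0.0925, 0.0607]
eef_rot: [0.654, 0.757, -0.0, 0.0]
contact_force: [-1.3, 1.6, 1.2]
opening: 1.001
finger_force: 0.8
```

Run:
```python
from h import *
from m import meas
s=snap('wrist'); t=r.get_state(); print(S(),t['contact_force'],delta(W(31,-2,.063),8.5)); meas(s)
s2=snap('scene'); a=s2['frame'][160:240,215:315]; a=cv2.resize(a,(400,320),interpolation=2)
cv2.imwrite('pics/w3.png',np.hstack([cv2.resize(s['frame'],(400,320)),a])[:,:,::-1])
```

```text
[32.2 -3.7 60.7] [-0.959   1.0291  0.2152] (array([ 1.2,  1.7, -2.3]), array([-0. ,  0. , -0.2]))
green [  204     0   116   301 25031] min [ 0.4993 -0.0861  0.1008] med [ 0.5204 -0.0388  0.1051] max [0.5376 0.0055 0.1066]
 rect (519.3114624023438, -41.43513107299805) (33.46071243286133, 102.9621810913086) 9.402316093444824 ztop 0.10516626865120965
   y -0.08 x [0.5098 0.5414]
   y -0.06 x [0.5065 0.5379]
   y -0.04 x [0.5033 0.5346]
   y -0.02 x [0.4996 0.5317]
green [ 226  335   79   19 1135] min [ 0.517  -0.1151  0.1027] med [ 0.5302 -0.1091  0.105 ] max [ 0.5436 -0.1046  0.1065]
 rect (530.3981323242188, -110.0455093383789) (30.982160568237305, 11.450910568237305) 7.750089168548584 ztop 0.10501112227170065
   y -0.12 x [0.5178 0.5347]
   y -0.1 x [0.5229 0.5446]
yellow [240   0  42 110 767] min [ 0.5063 -0.0218  0.1055] med [ 0.51   -0.0051  0.1068] max [0.5207 0.0077 0.1082]
yellow [154 269  24  33 494] min [ 0.4825 -0.1077  0.0758] med [ 0.4878 -0.098   0.094 ] max [ 0.4904 -0.0884  0.0956]
yellow [  31  286   39   64 1025] min [ 0.4695 -0.0766  0.1341] med [ 0.4706 -0.0726  0.1374] max [ 0.4716 -0.0699  0.1398]
yellow [ 445  286   39   64 1035] min [ 0.5699 -0.0617  0.1336] med [ 0.5708 -0.0582  0.137 ] max [ 0.5719 -0.0554  0.1398]
red [ 163  159   42  143 3039] min [ 0.4885 -0.1003  0.0749] med [ 0.4961 -0.0758  0.098 ] max [ 0.4979 -0.0442  0.0995]
```

View pics/w3.png

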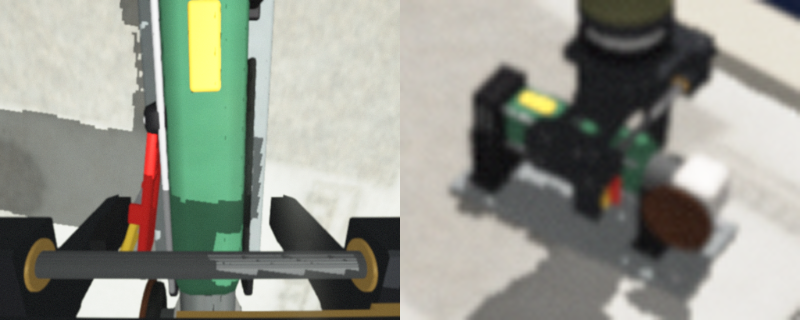

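Left half: lever folded forward under the left finger at (130,235), paddle still out; sander unmoved. Now close in steps, keeping the centre matched.

>>> move_arm --pt "1 -2 0 0 0 0 0.1" --pt "1 -5 0 0 0 0 0.2" --pt "1 -5 0 0 0 0 0.25" --pt "1 -5 0 0 0 0 0.27" --pt "1 -5 0 0 0 0 0.27" --newtons 25

```text
clock: 4.95
tool_pos: [0.5187, -0.0921, 0.0607]
eef_rot: [0.654, 0.757, -0.0, 0.0]
contact_force: [-2.3, -2.0, -0.9]
opening: 0.73
finger_force: 1.2
```

Run:
```python
from h import *
t=r.get_state();print(S(),t['contact_force'],t['finger_force'],t['opening']*88)
```

```text
[31.1 -8.5 60.7] [-2.29773745 -2.01134775 -0.91655905] 1.1947206987480286 64.2733981890228
```

>>> move_arm --pt "0 1 0 0 0 0 0.33" --pt "0 2 0 0 0 0 0.38" --pt "0 3 0 0 0 0 0.42" --pt "0 4 0 0 0 0 0.48" --pt "0 4 0 0 0 0 0.55" --newtons 28

```text
clock: 5.58
tool_pos: [0.524, -0.0906, 0.0607]
eef_rot: [0.654, 0.757, 0.001, 0.001]
contact_force: [2.7, -2.0, -6.0]
opening: 0.539
finger_force: 28.0
```

Run:
```python
from h import *
from m import meas
t=r.get_state();print(S(),t['contact_force'],t['finger_force'],t['opening']*88)
s=snap('wrist'); save(s,'w4.png'); meas(s)
```

```text
[30.5 -3.  60.7] [ 2.6682 -1.9677 -5.968 ] 27.996674766764045 47.44386028200451
green [  213     0   115   301 24964] min [ 0.5016 -0.084   0.101 ] med [ 0.5216 -0.0367  0.1052] max [0.5379 0.0077 0.1067]
 rect (520.690673828125, -39.22664260864258) (33.631813049316406, 102.18134307861328) 7.820093154907227 ztop 0.10522561774699273
   y -0.08 x [0.5103 0.5417]
   y -0.06 x [0.5076 0.5385]
   y -0.04 x [0.5049 0.5361]
   y -0.02 x [0.5019 0.5338]
green [ 224  335   79   19 1156] min [ 0.5164 -0.1132  0.1029] med [ 0.5299 -0.1074  0.1052] max [ 0.543  -0.1027  0.1065]
 rect (529.680908203125, -108.46810913085938) (30.754344940185547, 12.004969596862793) 7.004623889923096 ztop 0.10516079438362719
   y -0.12 x [0.5178 0.5314]
   y -0.1 x [0.5195 0.5438]
yellow [249   0  42 110 745] min [ 0.5087 -0.0197  0.1054] med [ 0.5116 -0.0027  0.1067] max [0.5227 0.0097 0.1082]
yellow [193 272   9  30 208] min [ 0.4988 -0.0986  0.0937] med [ 0.5007 -0.0921  0.0946] max [ 0.5028 -0.0861  0.0963]
yellow [119 287  26  64 694] min [ 0.4894 -0.0792  0.134 ] med [ 0.4906 -0.0675  0.1375] max [ 0.4918 -0.0653  0.1398]
red [ 184  158   27  144 1774] min [ 0.4958 -0.0926  0.0971] med [ 0.5003 -0.0723  0.0985] max [ 0.5056 -0.0412  0.0997]
```

View pics/w4.png

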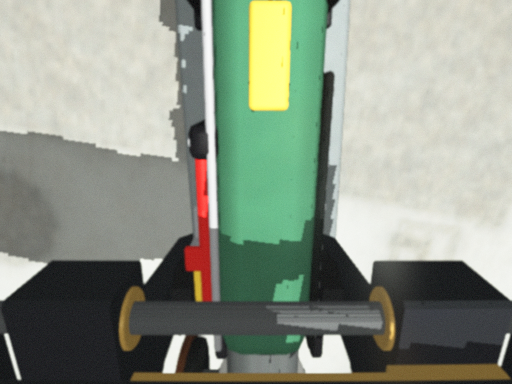

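Paddle (205,200) lies parallel to the handle, lever folded, both fingers gripping at 28 N. Hold for 2.5 s.

>>> move_arm --pt "0 0 0 0 0 0 0.55" --pt "0 0 0 0 0 0 0.55" --pt "0 0 0 0 0 0 0.55" --pt "0 0 0 0 0 0 0.55" --pt "0 0 0 0 0 0 0.55"

```text
clock: 6.25
tool_pos: [0.5239, -0.0906, 0.0607]
eef_rot: [0.653, 0.757, 0.001, 0.001]
contact_force: [5.6, -0.8, -9.3]
opening: 0.542
finger_force: 28.0
```

>>> move_arm --pt "0 0 0 0 0 0 0.55" --pt "0 0 0 0 0 0 0.55" --pt "0 0 0 0 0 0 0.55" --pt "0 0 0 0 0 0 0.55" --pt "0 0 0 0 0 0 0.55"

```text
clock: 6.88
tool_pos: [0.5239, -0.0906, 0.0608]
eef_rot: [0.653, 0.757, 0.001, 0.001]
contact_force: [5.6, -0.7, -9.2]
opening: 0.539
finger_force: 28.0
```

>>> move_arm --pt "0 0 0 0 0 0 0.55" --pt "0 0 0 0 0 0 0.55" --pt "0 0 0 0 0 0 0.55" --pt "0 0 0 0 0 0 0.55" --pt "0 0 0 0 0 0 0.55"

```text
clock: 7.5
tool_pos: [0.5239, -0.0906, 0.0607]
eef_rot: [0.653, 0.757, 0.001, 0.001]
contact_force: [5.5, -0.2, -8.8]
opening: 0.545
finger_force: 28.0
```

>>> move_arm --pt "0 0 0 0 0 0 0.55" --pt "0 0 0 0 0 0 0.55" --pt "0 0 0 0 0 0 0.55" --pt "0 0 0 0 0 0 0.55" --pt "0 0 0 0 0 0 0.55"

```text
clock: 8.12
tool_pos: [0.5239, -0.0906, 0.0607]
eef_rot: [0.653, 0.757, 0.001, 0.001]
contact_force: [5.3, -0.6, -8.4]
opening: 0.54
finger_force: 28.0
```

Release: open, then back the finger rearwards so the lever follows it home.

>>> move_arm --pt "0 0 0 0 0 0 0.4" --pt "0 0 0 0 0 0 0.25" --pt "0 0 0 0 0 0 0.1" --pt "0 0 0 0 0 0 0" --pt "0 0 0 0 0 0 0"

```text
clock: 8.75
tool_pos: [0.524, -0.0891, 0.0609]
eef_rot: [0.653, 0.757, 0.002, 0.0]
contact_force: [0.7, 6.0, -0.9]
opening: 0.997
finger_force: 2.5
```

>>> move_arm --pt "6 0 0 0 0 0 0" --pt "14 0 0 0 0 0 0" --pt "22 0 0 0 0 0 0" --pt "30 0 0 0 0 0 0" --pt "38 0 0 0 0 0 0"

```text
clock: 9.38
tool_pos: [0.5184, -0.0525, 0.0609]
eef_rot: [0.653, 0.757, 0.001, 0.001]
contact_force: [-0.1, 0.3, 0.1]
opening: 1.001
finger_force: 0.3
```

>>> move_arm --pt "8 0 0 0 0 0 0" --pt "16 0 0 0 0 0 0" --pt "22 0 0 0 0 0 0" --pt "22 0 0 0 0 0 0"

```text
clock: 9.88
tool_pos: [0.514, -0.0309, 0.0607]
eef_rot: [0.653, 0.757, 0.0, -0.0]
contact_force: [0.7, -0.8, -0.6]
opening: 1.001
finger_force: 0.0
```

Run:
```python
from h import *
from m import meas
t=r.get_state();print(S(),t['contact_force'],t['finger_force'],t['opening']*88)
s=snap('wrist'); save(s,'w5.png'); meas(s)
```

```text
[-30.   -4.1  60.7] [ 0.6811 -0.8303 -0.5545] 0.0 88.12711059744228
green [ 218  180   97  121 4618] min [ 0.4974 -0.0276  0.1004] med [ 0.5056 -0.0083  0.1046] max [0.5328 0.0149 0.1064]
 rect (514.9133911132812, -6.763151168823242) (33.04695510864258, 50.94179916381836) 10.409128189086914 ztop 0.10461506049346836
   y -0.02 x [0.5011 0.5336]
green [ 229  336   84   36 2902] min [ 0.5085 -0.0616  0.1011] med [ 0.5236 -0.0523  0.1053] max [ 0.5399 -0.0433  0.1065]
 rect (523.6563720703125, -53.38047790527344) (33.74126052856445, 22.126708984375) 7.379676818847656 ztop 0.10534069713442926
   y -0.06 x [0.5085 0.5402]
   y -0.04 x [0.5126 0.5376]
yellow [ 250  209   36   78 1535] min [ 0.5081 -0.0201  0.1059] med [ 0.5154 -0.0111  0.1071] max [0.5216 0.0072 0.1082]
yellow [  31  286   39   64 1013] min [ 0.4597 -0.0149  0.1339] med [ 0.4607 -0.0111  0.1375] max [ 0.4616 -0.0087  0.1397]
yellow [ 444  286   40   64 1048] min [ 0.5601 -0.      0.134 ] med [0.561  0.0033 0.1372] max [0.5619 0.0061 0.1398]
yellow [ 128  335   68   43 1934] min [ 0.4651 -0.0781  0.0761] med [ 0.4779 -0.075   0.0876] max [ 0.49   -0.0706  0.0949]
red [185 335  31  48 696] min [ 0.4916 -0.0868  0.0755] med [ 0.4977 -0.0677  0.0982] max [ 0.5    -0.0539  0.0993]
```

View pics/w5.png

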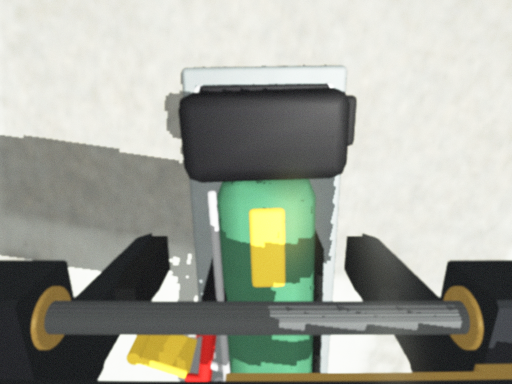

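The lever (163,352) stands out again ahead of the free finger; the sander lies in the cradle. Go straight up and check from above.

>>> move_arm --pt "0 0 -20 0 0 0 0" --pt "0 0 -60 0 0 0 0" --pt "0 0 -110 0 0 0 0" --pt "40 0 -150 0 0 0 0" --pt "80 0 -180 0 0 0 0"

```text
clock: 10.55
tool_pos: [0.5027, 0.0477, 0.2426]
eef_rot: [0.655, 0.756, 0.001, 0.001]
contact_force: [0.5, 0.7, -0.8]
opening: 0.998
finger_force: 0.0
```

>>> move_arm --pt "20 -40 0 0 0 0 0" --pt "20 -40 0 0 0 0 0" --pt "20 -40 0 0 0 0 0"

```text
clock: 10.92
tool_pos: [0.4606, 0.061, 0.2408]
eef_rot: [0.654, 0.757, 0.0, 0.0]
contact_force: [0.1, 0.9, 0.3]
opening: 0.998
finger_force: 0.0
```

Run:
```python
from h import *
from m import meas
t=r.get_state();print(S(),t['contact_force'],t['clock'])
s=snap('wrist'); save(s,'w6.png'); meas(s)
```

```text
[-128.8  -43.4  240.8] [0.1285 0.8514 0.3045] 10.925
green [ 286  233   33   68 1310] min [ 0.5057 -0.0567  0.1001] med [ 0.5233 -0.0343  0.1052] max [0.5376 0.0113 0.1068]
 rect (518.7343139648438, -22.41179656982422) (31.393905639648438, 77.66206359863281) 9.692028045654297 ztop 0.10524577623199347
   y -0.06 x [0.5088 0.5401]
   y -0.04 x [0.5061 0.5365]
   y -0.02 x [0.5036 0.5335]
green [287 335  30  10 250] min [ 0.5194 -0.114   0.1024] med [ 0.5328 -0.1063  0.1051] max [ 0.5481 -0.1002  0.1067]
 rect (533.8421020507812, -106.73382568359375) (30.659822463989258, 14.036502838134766) 9.24409294128418 ztop 0.10514938873398866
   y -0.1 x [0.5195 0.548 ]
yellow [295 241  13  29 326] min [ 0.5084 -0.0195  0.1058] med [ 0.5145 -0.0064  0.1072] max [0.5213 0.0073 0.1083]
yellow [241 288  24  14 228] min [ 0.4645 -0.0783  0.0755] med [ 0.4739 -0.0745  0.0834] max [ 0.4888 -0.0708  0.0948]
red [265 272  14  30 198] min [ 0.4934 -0.0768  0.0717] med [ 0.4956 -0.0558  0.0972] max [ 0.4993 -0.0402  0.1   ]
```

View pics/w6.png

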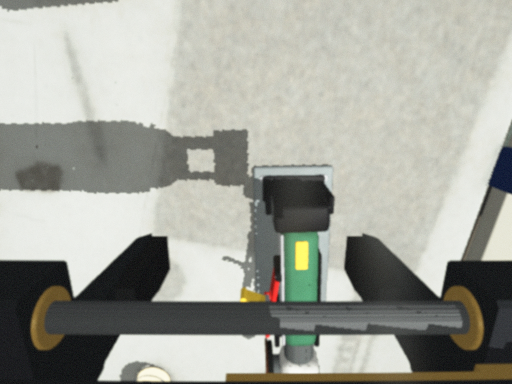

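Lever (252,295) stands out as before, paddle out, sander seated about 2 mm from where it was. Handing in.

```bash
python3 -c "
from h import *
print(finish_job())"
```

```text
the job is handed in; nothing more can be done
None
```

The dead-man check is done and handed in at about 11 s: lever flipped forward with the paddle out, paddle squeezed home against the rubber pad for about 2.5 s, then let go. In the last wrist picture lever and paddle are out again and the sander is in its cradle, about 2 mm from where it lay; I kept clear of the jars, sieve and offcut but did not measure them afterwards, and the hand-in gave no verdict.

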